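Reset the two-button interlock station

ROBOT

A 6-joint arm with a two-finger parallel gripper is mounted at the origin on a cart in front of the work surface, level with it; the furniture and walls round the work are solid. World frame = base frame: x ahead of the robot, y to its left, z up, the work surface at z = 0. Lengths are in m, angles in rad, forces in N, time in s.
With the tool pointing down it reaches from about 0.375 to 0.975 m from the base axis. Payload 3.8 kg.
Tool frame: the origin (TCP) lies midway between the tips of the shut fingers; the grasp point (between the pads) lies 19 mm behind it; x points along the fingers, y is the direction in which the jaws open and shut, and the axes are right-handed (so a half turn about x gives the same grasp; the last joint's range is limited). The gripper opens to 85 mm and grips with 20 to 120 N. Pads are 22 mm wide; open, the fingers measure 114 mm over their backs; the gripper's body (76 mm by 85 mm) begins 54 mm behind the grasp point. The pads swing forward as they close: fully open they stand 13 mm farther back than shut.
Start: joints at [1.304, 0.264, 1.604, -0, 1.274, -0.037], TCP at [0.154, 0.657, 0.231] pointing down, gripper open.
Joint ranges: [-2.63, 2.63], [-0.94, 2.18], [0.31, 2.57], [-1.31, 4.45], [0, 2.66], [-2.55, 2.55]. Speed limits (rad/s): [2.57, 2.57, 3.14, 3.14, 3.14, 3.14].

INTERFACE

Orientations are given as a rotation vector (axis times angle).
In Python, from workcell import read_state, read_camera, get_calibration, finish_job gives the robot as it stands. The module is installed in compiled form; this text tells all that it offers.
- The arm moves only by the shell command python3 -m creep 'ROWS' [FORCE]. ROWS is JSON, a list of rows, each a list of 3 entries, a list of its own where there are three numbers: the closure in counts, from 0 (fully open) to 255 (shut), then the shift along the world's x, y, z in mm, then the turn about the world's z in rad. In form: [[hand, [tx, ty, tz], spin], ...]. A call has exactly 8 rows; each row shifts and turns the commanded pose from where the row before left it; what a row does not reach is not made up. A row lasts 1/12 s, in which the tool goes at most 41.7 mm and 7.16 degrees, less where a joint would pass 70% of its speed; a pose out of reach is approached as far as the arm can. A call is refused whole if a number of a shift passes 41.7 or a number of a turn 0.125, either way. A call with a gripper value outside its range is refused whole. The fingers move at their own pace and stop on an object; FORCE is the grip in N (left out, the last holds). Time passes only in rows, so rows that do not move let the fingers close, or fill a call up. It gives the time, the measured TCP pose, the force and the opening at its end, in the units of the state.
- read_state(): the state, without advancing time (a new reading comes with each control period).
- read_camera(name): name is "scene" or "top"; returns (picture, depth): 480x640x3 uint8, blue, green, red; 480x640 float32, m along the optical axis (not along the pixel's ray), 0 where there is no reading.
- get_calibration(name): a dict with "K" (3x3 intrinsics, pixels), "eye" and "orientation" of the camera in the world. Camera axes: x right, y down, z forward; pixel columns grow to the right and rows downward; lengths in m; the calibration is good to about 2 mm. A picture is of the moment at which its call begins. get_calibration takes no time and is no camera call.
- finish_job(): hands the job in, once; it reports no verdict.
The state is a dict: "time": time; "q": joint angles; "joint_vel": joint speeds; "joint_torque": joint torques, N m; "tool_pos": TCP position; "tcp_rot": TCP orientation; "wrist_force": force on the tool from outside, world axes, zero at the start; "torque": the same for the moment, N m; "width": opening from 0.0 (shut) to 1.0 (fully open).
Only numpy, scipy, OpenCV 4.12 (cv2) and the standard library are available. Lean on these libraries where they do the work, as an engineer would, in place of code of your own. Each camera call takes 0.05 s, during which the arm holds its last target.

TASK

Push the sliding shutter of the interlock station fully open, away from its front side. Then press the two flat buttons it covered down together, one fingertip on each, and hold both down until the release bolt at the station's right side has slid fully out, then let go and leave everything clear. Do not press the mushroom-shaped stop button, do not touch the bolt, and leave the loose parts behind the station where they are.

Things in the scene. Friction and masses are not known exactly. Their poses are not given: they have to be found in the camera images.
- station: dark steel box with a grey deck, 155 (x) x 176 (y) x 55 mm tall, bolted down; origin: centre of underside, z up; -x = front (towards the robot, up to 30 degrees askew), +y = left. In its frame (mm): deck z=55, buttons (-15, 31) and (-15, -31), stop button (-57, 58), bolt in the right side (-45, -88); guide rails along x, 21 high, inner faces y=57 and -57, x -55 to 69; cable gland 22 long at the back
- shutter (a joint): steel shutter plate, 44 (x) x 118 (y) x 4 mm, underside 13.5 mm and top face 17.5 mm above the deck, running between the rails over the buttons. 0 = closed (over the buttons), 0.054 m = fully open; opens along the station's +x and starts nearly closed. Needs about 2 N, stays where it is left.
- ridge_top (a point): top centre of the push ridge, an upright steel bar on the middle of the shutter: 10 mm thick (x), 56 mm long (y), rising 19 mm above the plate's top face (91.5 mm above the bench). Moves with the shutter; axes as the station's
- left_button (a joint): left flat round black button, 26 mm diameter, at station y=+31. 0 = up, 0.008 m = fully down; spring, about 1 N at the top to 3 N fully down. It springs back.
- right_button (a joint): right flat round black button, the same as the left, at station y=-31 (62 mm between the centres)
- left_button_top (a point): centre of the left button's top face: 10 mm above the deck when up, 2 mm above it when fully down
- right_button_top (a point): centre of the right button's top face
- bolt (a joint): release bolt, square steel bar 14 x 14 mm, 31 mm above the bench in the station's right (-y) side near the front. 0 = in (sticks out 3 mm), 0.020 m = fully out (23 mm). A damped spring slides it out in about 2.5 s, only while both buttons are down more than 5 of 8 mm; letting go before 17 mm stops it and jams the buttons half down. It stays out by itself.
- bolt_end (a point): centre of the bolt's outer end face
- stop_button (a joint): mushroom-headed black stop button at the front left corner of the deck, head 34 mm diameter, top 24 mm above the deck; 0 = up, 0.006 m = pressed. To be left alone.
- spacer: loose brass spacer ring, 29 mm diameter, 21 mm tall, standing behind the station; origin at the centre of its underside. To be left alone
- bush: loose turned aluminium bush, 34 mm diameter, 26 mm tall, standing behind the station; origin at the centre of its underside. To be left alone
- hex_nut: loose brass hex nut, 32 mm wide, 14 mm tall, lying behind the station; origin at the centre of its underside. To be left alone

How it is judged:
By the outcome, as a careful person would: the job done as asked, in the order asked, and still so for the second after the job is handed in, with the robot touching nothing.
It also fails if it takes over 48 s, if anything falls off the work surface, if the arm or the gripper's body presses on something with over 40 N, if the wrist force passes 120 N, or if a joint passes its speed limit or range.

## Working session

There is one attempt and no reset: what is moved stays moved. The work goes in short steps, Python scripts to look and compute and a shell command to move; the robot and the scene stay as the last step left them, time stands still between calls to the robot, and variables do not carry over. Pictures are saved under pics/ and viewed, and the job is handed in when it is done.

```bash
mkdir -p pics; cat > h.py <<'E'
import numpy as np,cv2
from workcell import *
from scipy.spatial.transform import Rotation as R
def snap(n,f):
    im,d=read_camera(n); cv2.imwrite(f'pics/{f}.png',im); np.save(f'pics/{f}.npy',d); return im,d
def cal(n):
    c=get_calibration(n); o=np.array(c['orientation'],float)
    M=o if o.shape==(3,3) else (R.from_rotvec(o).as_matrix() if o.size==3 else None)
    return np.array(c['K']),np.array(c['eye']),M
def ray(n,uv,z):
    K,e,M=cal(n); d=M@np.linalg.inv(K)@np.array([uv[0],uv[1],1.]); return e+d*(z-e[2])/d[2]
def pts(n,d):
    K,e,M=cal(n); v,u=np.mgrid[:480,:640]
    p=np.stack([(u-K[0,2])/K[0,0]*d,(v-K[1,2])/K[1,1]*d,d],-1); return p@M.T+e
def proj(n,p):
    K,e,M=cal(n); q=K@(M.T@(np.array(p)-e)); return q[:2]/q[2]
E
python3 - <<'E'
from h import *
print(get_calibration('scene'),get_calibration('top'))
snap('scene','s0');snap('top','t0'); print(read_state())
E
```

```text
{'K': array([[552.18429985,   0.        , 320.79955619],
       [  0.        , 552.18429985, 243.18438852],
       [  0.        ,   0.        ,   1.        ]]), 'eye': array([0.11718632, 0.31041947, 0.69251482]), 'orientation': array([-1.30587991,  2.28205532, -0.90537951])} {'K': array([[616.46984734,   0.        , 313.6263098 ],
       [  0.        , 616.46984734, 231.4705007 ],
       [  0.        ,   0.        ,   1.        ]]), 'eye': array([0.48866305, 0.02418408, 0.92353924]), 'orientation': array([-2.13958855,  2.17860038, -0.13729167])}
{'time': 0.1, 'q': array([ 1.30411189e+00,  2.64683053e-01,  1.60521607e+00, -4.38774329e-06,
        1.27370383e+00, -3.68687082e-02]), 'joint_vel': array([-6.54824860e-04, -1.58603720e-03, -5.09090772e-03, -7.28722513e-04,
       -4.38473012e-04, -5.33105014e-05]), 'joint_torque': array([ 2.31002250e-04, -5.16703641e+01, -3.68591559e+01, -1.23556729e-04,
        6.29217029e-03,  2.54541101e-05]), 'tool_pos': array([0.15357513, 0.6566304 , 0.23009453]), 'tcp_rot': array([ 0.17886736,  1.56355499, -0.18199559]), 'wrist_force': array([ 0.29566112, -0.32156239,  0.22685485]), 'torque': array([0.01516421, 0.034036  , 0.0215959 ]), 'width': 1.0028174146386108}
```

View pics/s0.png

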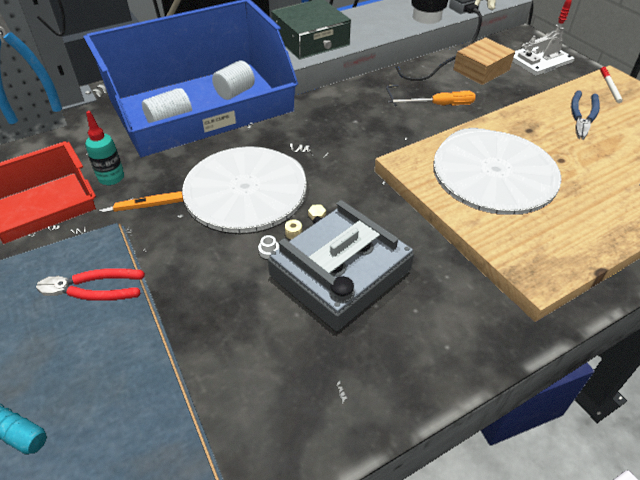

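View pics/t0.png

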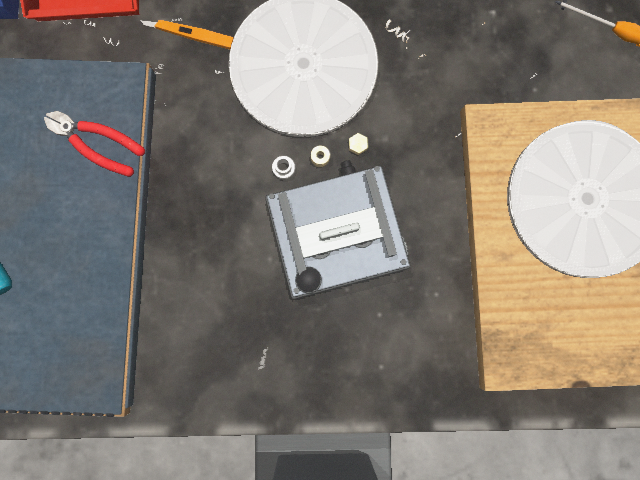

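The top view shows the station, with deck corners near (268,195), (380,167), (410,267) and (293,299), and the ridge at (339,232). The stop button is at (308,279) and the loose parts are behind. Next I'll measure the pose.

```bash
python3 - <<'E'
from h import *
im=cv2.imread('pics/t0.png'); d=np.load('pics/t0.npy'); P=pts('top',d)
z=P[...,2]; roi=np.zeros(z.shape,bool); roi[160:310,255:420]=1
m=(roi&(z>0.045)&(z<0.1)).astype(np.uint8)
m=cv2.morphologyEx(m,cv2.MORPH_OPEN,np.ones((5,5)))
c=max(cv2.findContours(m,0,2)[0],key=cv2.contourArea)
print('deck z',np.median(z[roi&(z>.045)&(z<.06)]))
# deck points only near 55mm: rectangle in world
W=np.array([ray('top',p[0],0.055)[:2] for p in c],np.float32)
r=cv2.minAreaRect(W*1000); print(r); print(cv2.boxPoints(r))
# shutter plate: bright 
g=im.min(2); b=(roi&(g>215)).astype(np.uint8); 
c=max(cv2.findContours(b,0,2)[0],key=cv2.contourArea)
W=np.array([ray('top',p[0],0.0725)[:2] for p in c],np.float32); print('plate',cv2.minAreaRect(W*1000))
# ridge: height
rm=roi&(z>.084)&(z<.1); 
rr=rm.astype(np.uint8); n,l,s,ce=cv2.connectedComponentsWithStats(rr); print(s[1:],ce[1:])
for i in range(1,n):
  if s[i,4]>40:
    w=P[l==i]; print('hi',w.mean(0),cv2.minAreaRect((w[:,:2]*1000).astype(np.float32)))
st=roi&(z>.074)&(z<.083); n,l,s,ce=cv2.connectedComponentsWithStats(st.astype(np.uint8))
for i in range(1,n):
  if s[i,4]>40: w=P[l==i]; print('mid',s[i],w.mean(0),cv2.minAreaRect((w[:,:2]*1000).astype(np.float32)))
x=cv2.resize(im[140:320,240:430],None,fx=4,fy=4*.8,interpolation=cv2.INTER_CUBIC); cv2.imwrite('pics/t0z.png',x)
ss=cv2.imread('pics/s0.png'); cv2.imwrite('pics/s0z.png',cv2.resize(ss[180:340,250:430],None,fx=4,fy=3.7,interpolation=cv2.INTER_CUBIC))
E
```

```text
deck z 0.05572846498529521
((596.5155639648438, -12.594108581542969), (152.72727966308594, 173.5670166015625), 13.782529830932617)
[[ 501.6756     53.497963]
 [ 543.0257   -115.071526]
 [ 691.3555    -78.68618 ]
 [ 650.00543    89.88331 ]]
plate ((593.3645629882812, -14.511981964111328), (42.76500701904297, 113.4995346069336), 13.851095199584961)
[[319 223  41  16 309]] [[339.00970874 230.54692557]]
hi [ 0.59266633 -0.01416045  0.09136512] ((592.9497680664062, -14.288860321044922), (10.267850875854492, 55.82741165161133), 13.009037017822266)
mid [365 169  32  87 795] [ 0.6184073  -0.07202821  0.07668609] ((617.4580688476562, -63.81158447265625), (123.97725677490234, 30.66034698486328), 13.542094230651855)
mid [ 278  192   43  100 1152] [0.57004113 0.0425254  0.07724597] ((580.7410278320312, 47.646385192871094), (142.37232971191406, 32.38313293457031), 19.136037826538086)
mid [338 232  14  14  46] [ 0.5857686  -0.02467028  0.0760014 ] ((582.3548583984375, -23.99970817565918), (16.100479125976562, 18.64731788635254), 12.827823638916016)
```

View pics/t0z.png

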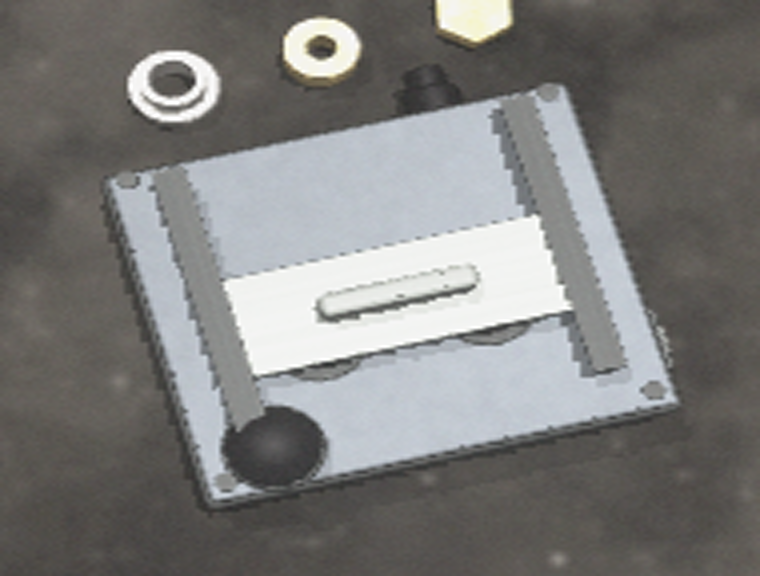

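View pics/s0z.png

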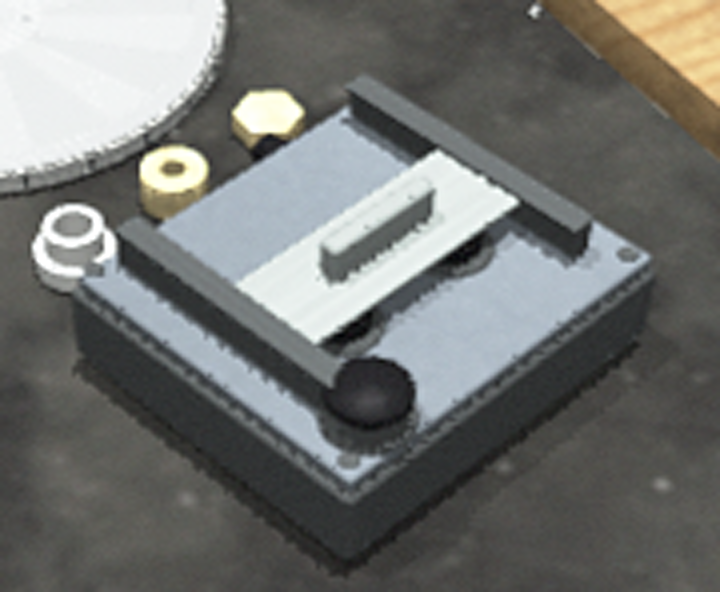

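```bash
python3 - <<'E'
from h import *
s=read_state(); M=R.from_rotvec(s['tcp_rot']).as_matrix(); print(M.round(3)); print('jaw',np.degrees(np.arctan2(M[1,1],M[0,1])))
# scene view
d=np.load('pics/s0.npy'); P=pts('scene',d); z=P[...,2]
roi=np.zeros(z.shape,bool); roi[190:335,262:420]=1
w=P[roi&(z>.086)&(z<.1)]; print(len(w),w.mean(0),cv2.minAreaRect((w[:,:2]*1000).astype(np.float32)))
w=P[roi&(z>.052)&(z<.0585)]; print('deck',np.median(w[:,2]),cv2.minAreaRect((w[:,:2]*1000).astype(np.float32)))
# stop in top: dark blob
im=cv2.imread('pics/t0.png');m=(im.max(2)<70).astype(np.uint8);m[:262]=0;m[296:]=0;m[:,:294]=0;m[:,324:]=0
n,l,st,ce=cv2.connectedComponentsWithStats(m);i=1+st[1:,4].argmax();print(st[i],ce[i],ray('top',ce[i],.074))
t=np.radians(13.8);o=np.array([.5960,-.0134]);ex=np.array([np.cos(t),np.sin(t)]);ey=np.array([-ex[1],ex[0]])
for nm,a in dict(start=(-.038,0),contact=(-.02,0),end=(.033,0),btn=(-.015,0),L=(-.015,.031),Rr=(-.015,-.031),stop=(-.057,.058)).items(): print(nm,(o+a[0]*ex+a[1]*ey).round(4))
E
```

```text
[[-0.001  0.228  0.974]
 [-0.002  0.974 -0.228]
 [-1.    -0.002 -0.   ]]
jaw 76.83260646486805
215 [ 0.59045231 -0.01345032  0.09029145] ((591.5039672851562, -14.589996337890625), (11.386540412902832, 56.0325927734375), 15.286556243896484)
deck 0.054903505514243445 ((597.0534057617188, -13.160720825195312), (151.96722412109375, 170.93350219726562), 14.035051345825195)
[296 267  24  25 299] [308.20735786 280.40468227] [0.52651423 0.02900715 0.074     ]
start [ 0.5591 -0.0225]
contact [ 0.5766 -0.0182]
end [ 0.628  -0.0055]
btn [ 0.5814 -0.017 ]
L [0.574  0.0131]
Rr [ 0.5888 -0.0471]
stop [0.5268 0.0293]
```

```bash
python3 -m creep '[[255,[17,-28,0],0.059],[255,[17,-28,0],0.059],[255,[17,-28,0],0.059],[255,[17,-28,0],0.059],[255,[17,-28,0],0.059],[255,[17,-28,0],0.059],[255,[17,-28,0],0.059],[255,[17,-28,0],0.059]]' 40; python3 -m creep '[[255,[17,-29,0],0],[255,[17,-29,0],0],[255,[17,-29,0],0],[255,[17,-29,0],0],[255,[17,-29,0],0],[255,[17,-29,0],0],[255,[17,-29,0],0],[255,[17,-29,0],0]]'
```

```text
time: 0.77
tool_pos: [0.29, 0.4315, 0.2308]
tcp_rot: [-0.193, 1.563, 0.192]
wrist_force: [0.4, 0.1, 0.5]
width: 0.002
time: 1.43
tool_pos: [0.4259, 0.1996, 0.2309]
tcp_rot: [-0.19, 1.563, 0.19]
wrist_force: [0.4, -0.1, 0.9]
width: 0.001
```

```bash
python3 -m creep '[[255,[19,-31,0],0],[255,[19,-31,0],0],[255,[19,-31,0],0],[255,[19,-31,0],0],[255,[19,-32,0],0],[255,[19,-33,0],0],[255,[19,-33,0],0],[255,[0,0,0],0]]'
python3 - <<'E'
from h import *
s=read_state(); M=R.from_rotvec(s['tcp_rot']).as_matrix(); print(s['tool_pos'],np.degrees(np.arctan2(M[1,1],M[0,1]))); print(s['wrist_force'])
snap('scene','s1')
E
```

```text
time: 2.1
tool_pos: [0.5612, -0.0263, 0.2309]
tcp_rot: [-0.189, 1.562, 0.184]
wrist_force: [0.4, 0.1, 1.5]
width: 0.001
[ 0.56123559 -0.02630168  0.23085397] 103.61882383819669
[0.37096385 0.09467504 1.48524863]
```

View pics/s1.png

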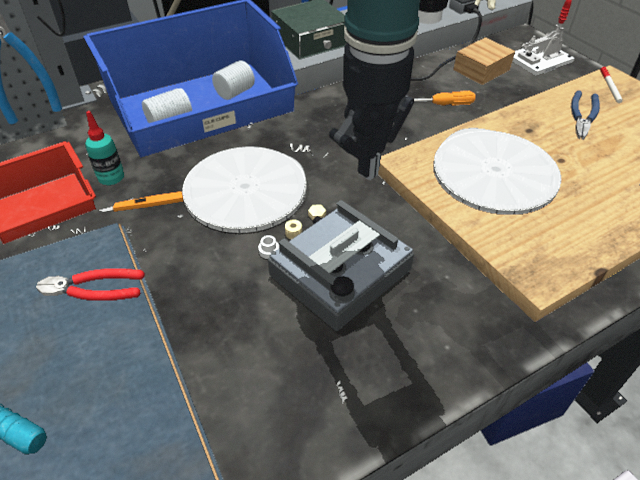

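```bash
python3 -m creep '[[255,[-3,3,0],0],[255,[0,0,-30],0],[255,[0,0,-30],0],[255,[0,0,-30],0],[255,[0,0,-25],0],[255,[0,0,-20],0],[255,[0,0,-13],0],[255,[0,0,0],0]]'
python3 - <<'E'
from h import *
print(read_state()['tool_pos']); snap('top','t1'); im,_=snap('scene','s2'); cv2.imwrite('pics/s2z.png',cv2.resize(im[60:340,220:460],None,fx=2.1,fy=2.1))
E
```

```text
time: 2.82
tool_pos: [0.5521, -0.0161, 0.0799]
tcp_rot: [-0.19, 1.569, 0.193]
wrist_force: [-1.2, -0.2, 0.2]
width: -0.002
[ 0.55210268 -0.01605502  0.07988414]
```

View pics/s2z.png

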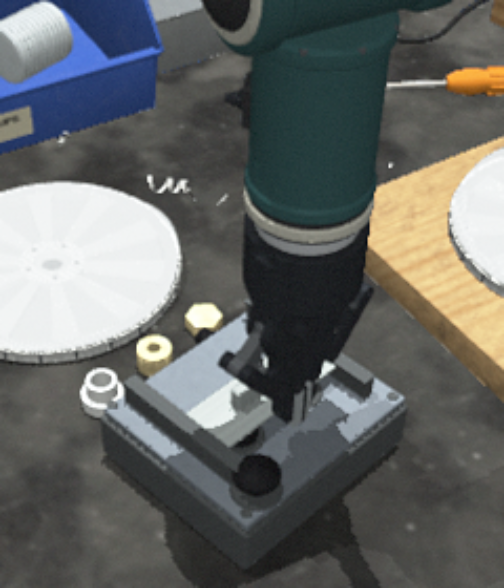

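View pics/t1.png

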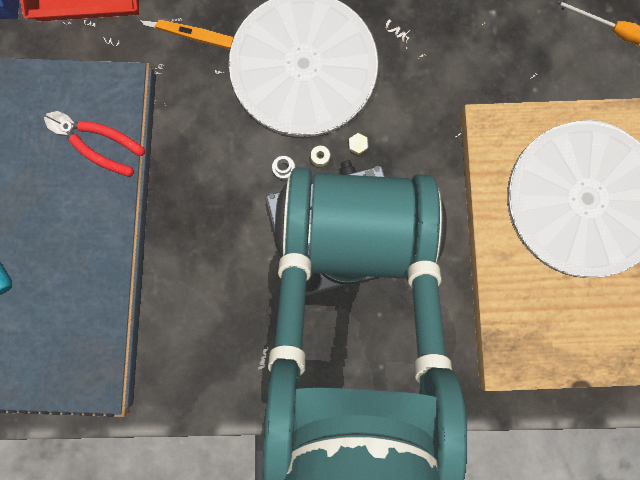

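The shut fingertips are in front of the ridge and clear of the stop button. I'll let the arm settle to see how well it tracks.

```bash
python3 -m creep '[[255,[0,0,0],0],[255,[0,0,0],0],[255,[0,0,0],0],[255,[0,0,0],0],[255,[0,0,0],0],[255,[0,0,0],0],[255,[0,0,0],0],[255,[0,0,0],0]]'
```

```text
time: 3.58
tool_pos: [0.5557, -0.0178, 0.0833]
tcp_rot: [-0.19, 1.562, 0.19]
wrist_force: [-0.2, 1.0, 0.8]
width: -0.0
```

```bash
python3 -m creep '[[255,[1,-5,0],0],[255,[11,2.7,0],0],[255,[11,2.7,0],0],[255,[10,2.5,0],0],[255,[10,2.5,0],0],[255,[9,2.2,0],0],[255,[7,1.7,0],0],[255,[4,1,0],0]]'; python3 -m creep '[[255,[0,0,0],0],[255,[0,0,0],0],[255,[0,0,0],0],[255,[0,0,0],0],[255,[1,0.2,0],0],[255,[1,0.2,0],0],[255,[1,0.3,0],0],[255,[1,0.3,0],0]]'
```

```text
time: 4.25
tool_pos: [0.6197, -0.0072, 0.0831]
tcp_rot: [-0.191, 1.563, 0.19]
wrist_force: [-10.9, -5.0, 4.1]
width: 0.002
time: 4.92
tool_pos: [0.6197, -0.0071, 0.0833]
tcp_rot: [-0.191, 1.569, 0.19]
wrist_force: [-11.9, -3.6, 10.0]
width: -0.002
```

```bash
python3 - <<'E'
from h import *
print(read_state()['tool_pos'],read_state()['wrist_force']); im,_=snap('scene','s3'); cv2.imwrite('pics/s3z.png',cv2.resize(im[160:340,250:430],None,fx=3.3,fy=3.3,interpolation=cv2.INTER_CUBIC))
E
```

```text
[ 0.61967301 -0.00709545  0.08327981] [-11.87882944  -3.64495506   9.96266158]
```

View pics/s3z.png

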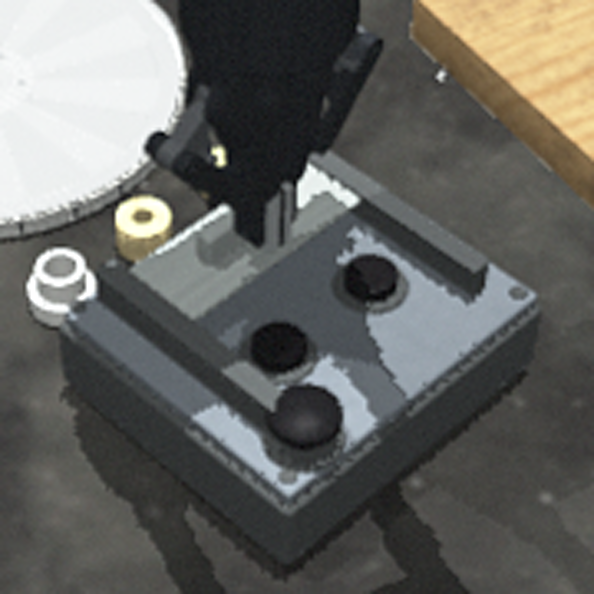

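Both buttons are uncovered, at zoom (280,345) and (372,280). Next I'll measure the shutter opening from the visible left end of the ridge and the plate edges.

```bash
python3 - <<'E'
from h import *
d=np.load('pics/s3.npy'); P=pts('scene',d); t=np.radians(13.8);o=np.array([.5960,-.0134]);ex=np.array([np.cos(t),np.sin(t)]);ey=np.array([-ex[1],ex[0]])
Q=P[...,:2]-o; sx=Q@ex*1000; sy=Q@ey*1000; z=P[...,2]*1000
b=(abs(z-72.5)<2.0)&(abs(sy)<50)&(sx>10)&(sx<75)
for lo in range(-50,50,10):
  k=b&(sy>=lo)&(sy<lo+10)
  if k.sum()>5: print('plate',lo,sx[k].min().round(1),sx[k].max().round(1),k.sum())
k=(abs(z-91)<2.5)&(sy>16)&(sy<32)&(sx>10)&(sx<75); print('ridge',sx[k].min(),sx[k].max(),sy[k].max(),k.sum())
# same check on initial frame
d=np.load('pics/s0.npy'); P=pts('scene',d);Q=P[...,:2]-o; sx=Q@ex*1000; sy=Q@ey*1000; z=P[...,2]*1000
k=(abs(z-91)<2.5)&(sy>16)&(sy<32)&(sx>-50)&(sx<75); print('ridge0',sx[k].min(),sx[k].max(),sy[k].max(),k.sum())
k=(abs(z-72.5)<2)&(sy>20)&(sy<50)&(sx>-40)&(sx<75); print('plate0',np.percentile(sx[k],[1,99]))
E
```

```text
plate -50 17.7 47.4 73
plate -40 17.8 39.4 55
plate -30 17.2 32.7 37
plate -20 17.2 23.6 18
plate -10 17.5 61.3 25
plate 0 16.9 62.4 67
plate 10 16.9 62.3 75
plate 20 17.5 60.8 112
plate 30 16.9 62.5 123
plate 40 17.3 61.5 134
ridge 34.29889328223551 44.371150015123646 27.195489648208905 34
ridge0 -9.274063912448291 0.5806498583260007 27.875601728915974 37
plate0 [-26.10270922  17.52782947]
```

```bash
python3 -m creep '[[255,[1,0.3,0],0],[255,[1,0.2,0],0],[255,[1,0.3,0],0],[255,[1,0.2,0],0],[255,[1,0.3,0],0],[255,[1,0.2,0],0],[255,[0,0,0],0],[255,[0,0,0],0]]'
```

```text
time: 5.63
tool_pos: [0.6199, -0.007, 0.0832]
tcp_rot: [-0.192, 1.582, 0.191]
wrist_force: [-26.3, -7.3, 20.6]
width: 0.002
```

It hit a firm stop: 27 N with no further motion. The plate centre is at station x = 39.5, which is the buttons' x plus 54, so the shutter is fully open. Now I'll back off, rise and set the finger gap.

```bash
python3 -m creep '[[255,[-12,-3,0],0],[255,[-12,-3,0],0],[255,[-12,-3,0],0],[255,[-5,-1,20],0],[255,[0,0,20],0],[112,[-4,-1,10],0],[112,[-3,-1,0],0],[112,[0,0,0],0]]';python3 -m creep '[[112,[0,0,0],0],[112,[0,0,0],0],[112,[0,0,0],0],[112,[0,0,0],0],[112,[0,0,0],0],[112,[0,0,0],0],[112,[0,0,0],0],[112,[0,0,0],0]]'
python3 - <<'E'
from h import *
s=read_state(); M=R.from_rotvec(s['tcp_rot']).as_matrix(); print(s['tool_pos'],s['width'],np.degrees(np.arctan2(M[1,1],M[0,1])),M[:,0])
im,_=snap('scene','s4'); cv2.imwrite('pics/s4z.png',cv2.resize(im[120:320,250:450],None,fx=3,fy=3,interpolation=cv2.INTER_CUBIC))
E
```

```text
time: 6.3
tool_pos: [0.5809, -0.0171, 0.1339]
tcp_rot: [-0.19, 1.561, 0.19]
wrist_force: [0.1, 0.6, 0.2]
width: 0.417
time: 6.97
tool_pos: [0.5808, -0.0169, 0.1332]
tcp_rot: [-0.19, 1.563, 0.19]
wrist_force: [0.1, -0.1, -0.3]
width: 0.56
[ 0.58076733 -0.0169362   0.13319864] 0.5598693747591442 103.87835212790398 [-1.01378804e-04  1.08552201e-05 -9.99999995e-01]
```

View pics/s4z.png

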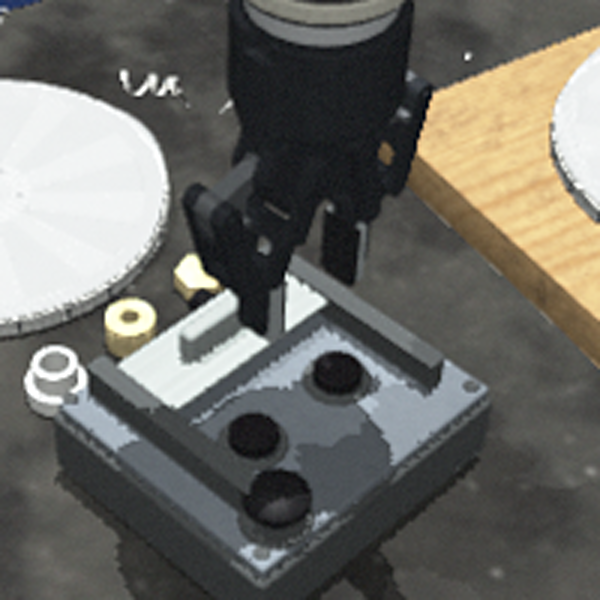

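```bash
python3 - <<'E'
from h import *
t=np.radians(13.8);o=np.array([.5960,-.0134]);ex=np.array([np.cos(t),np.sin(t)]);ey=np.array([-ex[1],ex[0]])
im=cv2.imread('pics/s4.png'); m=(im.max(2)<45).astype(np.uint8)
n,l,st,ce=cv2.connectedComponentsWithStats(m)
for i in range(1,n):
  if 100<st[i,4]<2000 and 300<ce[i][0]<400 and 230<ce[i][1]<300:
    bb=st[i]; c=(bb[0]+(bb[2]-1)/2,bb[1]+(bb[3]-1)/2); q=ray('scene',c,.065)[:2]-o; print(st[i],ce[i],(q@ex*1000).round(1),(q@ey*1000).round(1))
d=np.load('pics/s4.npy');P=pts('scene',d);Q=P[...,:2]-o;sx=Q@ex*1000;sy=Q@ey*1000;z=P[...,2]*1000
for lo,hi in((-60,0),(0,60)):
  k=(z>100)&(z<155)&(abs(sx+15)<20)&(sy>lo)&(sy<hi); print(k.sum(),'z',np.percentile(z[k],[0,2,5]),'sx',sx[k].min(),sx[k].max(),'sy',sy[k].min(),sy[k].max())
E
```

```text
[354 238  17  14 180] [362.1        244.37777778] -17.6 -28.5
[326 258  17  15 209] [334.1722488 265.0430622] -17.0 32.6
[330 276  24  21 280] [341.61785714 285.50357143] -52.8 53.4
138 z [134.72936009 136.35171799 137.2898723 ] sx -27.528625546424948 -4.467597644761359 sy -35.80332898688927 -20.70023926155752
107 z [136.39863973 136.89542599 138.64716872] sx -28.01660872842236 -8.668047352196867 sy 24.68589573720839 39.87369453386861
```

The fingertips lie at station y ≈ -28 and +32 in this camera, and it puts the buttons at -28.5 and +32.6, so they line up. I'll descend to just above the buttons.

```bash
python3 -m creep '[[112,[0,0,-15],0],[112,[0,0,-15],0],[112,[0,0,-15],0],[112,[0,0,-12],0],[112,[0,0,-8],0],[112,[0,0,0],0],[112,[0,0,0],0],[112,[0,0,0],0]]'
python3 - <<'E'
from h import *
im,_=snap('scene','s5'); cv2.imwrite('pics/s5z.png',cv2.resize(im[160:320,260:420],None,fx=3.7,fy=3.7,interpolation=cv2.INTER_CUBIC))
E
```

```text
time: 7.68
tool_pos: [0.5815, -0.017, 0.069]
tcp_rot: [-0.19, 1.561, 0.19]
wrist_force: [0.1, 0.2, -0.1]
width: 0.558
```

View pics/s5z.png

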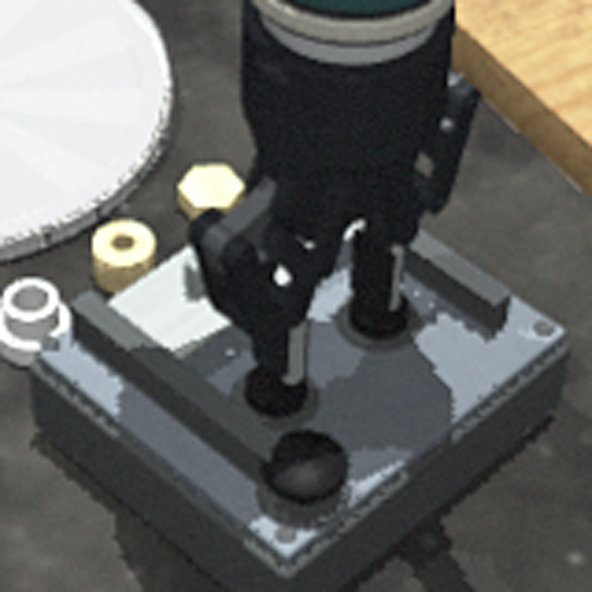

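Both fingertips are directly above their buttons. Pressing.

```bash
python3 -m creep '[[112,[0,0,-5],0],[112,[0,0,-5],0],[112,[0,0,-4],0],[112,[0,0,-2],0],[112,[0,0,-1],0],[112,[0,0,0],0],[112,[0,0,0],0],[112,[0,0,0],0]]'
```

```text
time: 8.4
tool_pos: [0.5823, -0.017, 0.0543]
tcp_rot: [-0.191, 1.56, 0.19]
wrist_force: [-3.6, 1.1, 17.3]
width: 0.56
```

```bash
for i in 1 2 3 4 5; do python3 -m creep '[[112,[0,0,0],0],[112,[0,0,0],0],[112,[0,0,0],0],[112,[0,0,0],0],[112,[0,0,0],0],[112,[0,0,0],0],[112,[0,0,0],0],[112,[0,0,0],0]]' | egrep 'time|pos|force'; done
python3 - <<'E'
from h import *
snap('top','t6'); snap('scene','s6')
a=cv2.imread('pics/t6.png')[160:310,300:450];cv2.imwrite('pics/t6z.png',cv2.resize(a,None,fx=4,fy=4,interpolation=cv2.INTER_CUBIC))
t=np.radians(13.8);o=np.array([.5960,-.0134]);ex=np.array([np.cos(t),np.sin(t)]);ey=np.array([-ex[1],ex[0]])
for out in(3,23):
  print(out,[proj('top',[*(o+(-.045+dx)*ex+(-.088-out/1000)*ey),.038]).round(0) for dx in(-.007,.007)])
for f in('t0','t6'):
  P=pts('top',np.load(f'pics/{f}.npy'));Q=P[...,:2]-o;sx=Q@ex*1000;sy=Q@ey*1000;z=P[...,2]*1000
  k=(abs(sx+45)<5)&(sy<-90)&(sy>-130)&(z>30)&(z<45); print(f,k.sum(),sy[k].min() if k.any() else None)
E
```

```text
time: 9.07
tool_pos: [0.5823, -0.0171, 0.0543]
wrist_force: [-3.7, 0.1, 17.2]
time: 9.73
tool_pos: [0.5823, -0.0171, 0.0543]
wrist_force: [-4.0, 0.0, 17.1]
time: 10.4
tool_pos: [0.5823, -0.0171, 0.0543]
wrist_force: [-4.5, -0.6, 17.3]
time: 11.07
tool_pos: [0.5823, -0.0171, 0.0543]
wrist_force: [-4.4, 0.1, 17.1]
time: 11.73
tool_pos: [0.5823, -0.0171, 0.0543]
wrist_force: [-4.6, 0.3, 17.3]
3 [array([407., 251.]), array([404., 242.])]
23 [array([420., 248.]), array([418., 239.])]
t0 5 -92.15782696980848
t6 0 None
```

View pics/t6z.png

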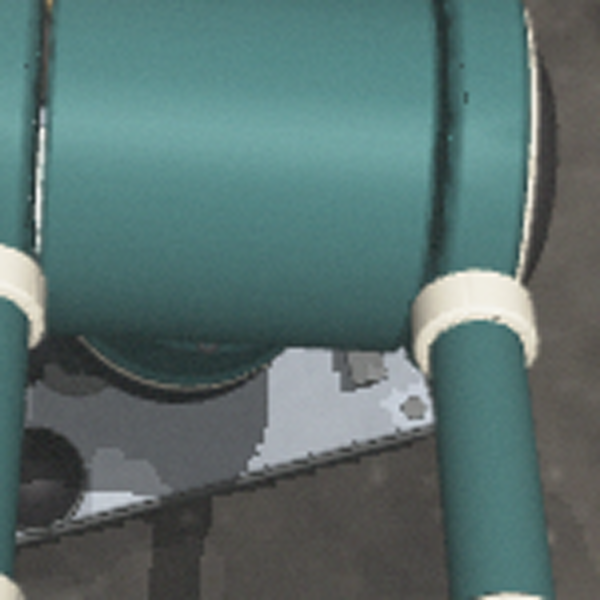

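The bolt is hidden by the arm in the top view, so I'll check the scene view.

```bash
python3 - <<'E'
from h import *
t=np.radians(13.8);o=np.array([.5960,-.0134]);ex=np.array([np.cos(t),np.sin(t)]);ey=np.array([-ex[1],ex[0]])
for out in(3,23): print(out,proj('scene',[*(o+(-.045)*ex+(-.088-out/1000)*ey),.038]))
a=cv2.imread('pics/s6.png')[170:320,290:440];cv2.imwrite('pics/s6z.png',cv2.resize(a,None,fx=4,fy=4,interpolation=cv2.INTER_CUBIC))
b=cv2.imread('pics/s5.png').astype(int);dd=abs(cv2.imread('pics/s6.png').astype(int)-b).max(2)[230:290,390:450];print((dd>30).sum(), np.argwhere(dd>30)[:10])
P=pts('scene',np.load('pics/s6.npy'))
Q=P[...,:2]-o;sx=Q@ex*1000;sy=Q@ey*1000;z=P[...,2]*1000
k=(abs(sx+45)<12)&(sy<-88)&(sy>-130)&(z>20)&(z<45);print(k.sum(),sy[k].min() if k.any() else '')
for s in((-15,31),(-15,-31)):
  k=(abs(sx-s[0])<14)&(abs(sy-s[1])<14)&(z>54)&(z<70); print(np.percentile(z[k],[5,50,95]) if k.any() else '')
E
```

```text
3 [399.59276809 245.11667273]
23 [407.48661635 238.89093911]
60 [[ 7 13]
 [ 7 14]
 [ 7 15]
 [ 7 16]
 [ 8 12]
 [ 8 13]
 [ 8 14]
 [ 8 15]
 [ 8 16]
 [ 8 17]]
58 -112.72302643512504
[55.23303397 57.13522815 68.35691858]
[54.70197726 57.43618883 68.35792825]
```

View pics/s6z.png

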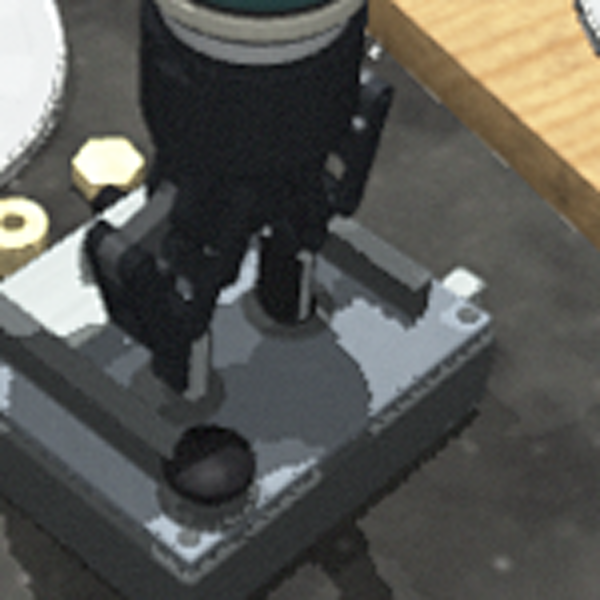

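The bolt is out at zoom (463,283). Its end is at station y ≈ -112, against an expected -111. I'll hold a little longer, confirm it has stopped, and then rise.

```bash
for i in 1 2; do python3 -m creep '[[112,[0,0,0],0],[112,[0,0,0],0],[112,[0,0,0],0],[112,[0,0,0],0],[112,[0,0,0],0],[112,[0,0,0],0],[112,[0,0,0],0],[112,[0,0,0],0]]' | egrep 'time|force'; done
python3 - <<'E'
from h import *
snap('scene','s7');t=np.radians(13.8);o=np.array([.5960,-.0134]);ex=np.array([np.cos(t),np.sin(t)]);ey=np.array([-ex[1],ex[0]])
for f in('s6','s7'):
  P=pts('scene',np.load(f'pics/{f}.npy'));Q=P[...,:2]-o;sx=Q@ex*1000;sy=Q@ey*1000;z=P[...,2]*1000
  k=(abs(sx+45)<12)&(sy<-88)&(sy>-130)&(z>20)&(z<45);print(k.sum(),np.sort(sy[k])[:4])
E
```

```text
time: 12.5
wrist_force: [-4.0, -1.4, 16.8]
time: 13.17
wrist_force: [-3.7, 0.3, 16.3]
58 [-112.72302644 -112.64000568 -112.3334158  -112.30546464]
58 [-111.45121824 -111.36728951 -111.33839306 -111.29173313]
```

The bolt has stopped, fully out. Rising straight up, then moving off to the left and back so the view is clear.

```bash
python3 -m creep '[[112,[0,0,6],0],[112,[0,0,15],0],[112,[0,0,25],0],[112,[0,0,30],0],[112,[0,0,30],0],[112,[0,0,30],0],[112,[0,0,30],0],[112,[0,0,0],0]]'; for i in 1 2; do python3 -m creep '[[112,[-9,25,0],0],[112,[-9,28,0],0],[112,[-9,28,0],0],[112,[-9,28,0],0],[112,[-9,28,0],0],[112,[-9,28,0],0],[112,[-9,20,0],0],[112,[0,0,0],0]]'; done
python3 - <<'E'
from h import *
im,_=snap('top','t8'); im2,_=snap('scene','s8')
cv2.imwrite('pics/t8z.png',cv2.resize(im[130:310,250:440],None,fx=3.3,fy=3.3,interpolation=cv2.INTER_CUBIC))
t=np.radians(13.8);o=np.array([.5960,-.0134]);ex=np.array([np.cos(t),np.sin(t)]);ey=np.array([-ex[1],ex[0]])
for n,f in(('top','t8'),('scene','s8')):
  P=pts(n,np.load(f'pics/{f}.npy'));Q=P[...,:2]-o;sx=Q@ex*1000;sy=Q@ey*1000;z=P[...,2]*1000
  k=(abs(sx+45)<6)&(sy<-90)&(sy>-130)&(z>20)&(z<45);print(f,'bolt',k.sum(),sy[k].min() if k.any() else '')
  for s in((-15,31),(-15,-31)):
    k=(abs(sx-s[0])<8)&(abs(sy-s[1])<8)&(z<150); print('btn z',np.median(z[k]) if k.any() else '')
  k=(abs(z-72.5)<1.5)&(abs(sy)<45)&(sx>5)&(sx<80);print('plate',np.percentile(sx[k],[1,99]) if k.any() else '')
  k=(abs(z-91)<2)&(abs(sy)<26)&(sx>5)&(sx<80);print('ridge',sx[k].mean() if k.any() else '')
  k=(abs(sx+57)<5)&(abs(sy-58)<5)&(z<150);print('stop z',z[k].max() if k.any() else '')
a=cv2.imread('pics/t0.png').astype(int);print('parts diff',(abs(im.astype(int)-a).max(2)[130:185,268:375]>40).sum())
E
```

```text
time: 13.88
tool_pos: [0.5845, -0.0172, 0.2245]
tcp_rot: [-0.192, 1.551, 0.188]
wrist_force: [0.6, -0.2, 1.6]
width: 0.563
time: 14.55
tool_pos: [0.5155, 0.1712, 0.2161]
tcp_rot: [-0.192, 1.565, 0.194]
wrist_force: [0.2, 0.0, 0.1]
width: 0.564
time: 15.22
tool_pos: [0.4533, 0.3556, 0.2163]
tcp_rot: [-0.192, 1.564, 0.193]
wrist_force: [0.6, -0.3, 0.0]
width: 0.563
t8 bolt 110 -110.99852823837674
btn z 65.90196444420421
btn z 65.86025392305228
plate [18.92114119 62.26226894]
ridge 40.35474861882848
stop z 83.37489821922462
s8 bolt 48 -112.55407797429943
btn z 64.94134617288417
btn z 64.6474558875214
plate [17.45814065 60.8098851 ]
ridge 38.921569213717326
stop z 81.77446701798729
parts diff 118
```

View pics/t8z.png

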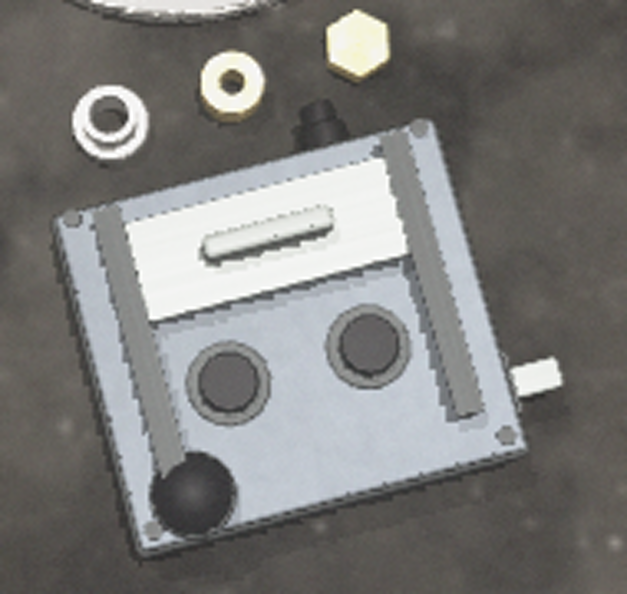

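View pics/s8.png

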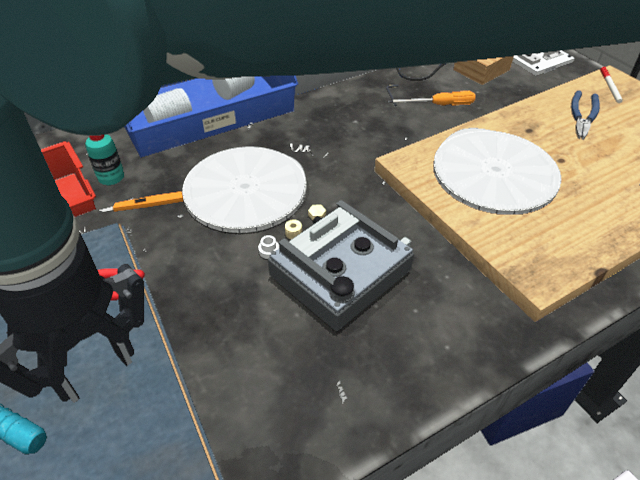

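```bash
python3 -c "
from workcell import *
print(read_state()['joint_vel'].round(3)); print(finish_job())"
```

```text
[-0.027 -0.009  0.006 -0.005  0.003  0.001]
the job is handed in; nothing more can be done
None
```

The job is done and handed in, at about 15 s of the 48 s allowed. I pushed the shutter open by its ridge, pressed both flat buttons together with one fingertip on each, and held them for about 5 s until the bolt had stopped moving. I then rose straight up and moved the arm well clear.

What the last checks showed:
- **Shutter:** it reached a firm stop, with no movement at 27 N. It sits at station x ≈ 39.6 mm, against 39 mm expected if closed means centred over the buttons.
- **Bolt:** its end is at station y ≈ -111 to -112.5 mm, against -111 mm for fully out.
- **Buttons:** both sprang back, with their tops at about 65 mm.
- **Stop button and loose parts:** the stop button was never touched. The loose parts look unmoved in the picture, and I never went near them. The comparison with the first top picture counted 118 changed pixels in that area. I put that down to lighting and shadow and did not check it further.

Nothing failed. The two cameras differed by about 1.5 mm, which is within the calibration. The shutter travelled about 44 mm, so it must have started about 10 mm open, more than I would call "nearly closed". I took the firm stop as fully open.

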